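# Feel for the carousel's release notch and press the key

## Task

Unlock the autosampler's tube carousel: feel lightly with a fingertip along the top of its raised grey rim, on the front side, until it drops into the release notch, then press the key in there fully down and leave it down. Lift nothing: leave the tubes seated in the carousel and the pump, calibrator, jar and tube rack where they stand, and take the hand away.

Things in the scene. Friction and masses are not known exactly. Their poses are not given: they have to be found in the camera images.
- sampler: Tube autosampler fixed to the bench. Origin: on the bench, on the carousel's vertical axis; x points to its back, its front is -x. White base 34 mm high, from 155 mm before the axis to 215 mm behind it, 310 mm wide. On it an aluminium carousel, 296 mm across; a brake holds it still against about 30 N at the rim.
- rim_center (a point): On the carousel's axis at the height of the top of its raised grey circular rim, 110 mm above the bench; axes as the sampler's. The rim is flat on top, 16 mm wide (inner radius 132, outer 148, middle 140 mm). The deck inside it is 18 mm lower; the hub is lower than the rim.
- rim_front (a point): Foremost point of the rim: middle of its width, on its top, 140 mm from the axis. The one notch, cut across the whole rim and about 40 mm long along it, has its middle at most 57 degrees round the axis to either side of here; where is not given, but a fingertip drops into it. In it lies the grey release key, its flat top (36 x 14 mm) 8 mm below the rim's top.
- tower (a point): Top of the blue tower at the sampler's back, 184 mm above the bench; the tower is 45 mm deep, 75 mm wide, its inner face 165 mm from the carousel's axis. A white arm, underside 160 mm above the bench, and a steel nozzle under it reach out from it to 80 mm from the axis.
- release (a joint): Travel of the release key, m: 0 = up and locked (as found), 0.006 = fully down on its stop. It moves straight down against about 5 N and stays where it is left; it draws the steel lock bolt out of the hub. Fully down, its top is 14 mm below the rim's top.
- pump_center (a point): Loose blue air-sampling pump standing on the bench, 45 x 75 x 105 mm plus short fittings, 0.4 to 0.75 kg. This point: its centre, half-way up.
- calibrator_center (a point): Loose flow calibrator, black box 100 x 85 x 55 mm with a clear cylinder on it (137 mm high in all), 0.8 kg. This point: on its centre line, 40 mm above the bench.
- jar_center (a point): Loose white jar with red lid, 60 mm across, 75 mm high. This point: its centre.
- rack_center (a point): Loose white block 50 x 110 x 28 mm with four upright red-capped glass tubes (84 mm high in all). This point: 30 mm above the bench at its centre.
- tube0 (a joint): Lift of a red-capped glass tube, 36 mm tall above the deck, 10 mm across, standing in a carousel socket 95 mm from the axis: 0 = seated (m). One of six; its top is 19 mm above the rim's top.
- tube1 (a joint): Lift of a red-capped glass tube, 36 mm tall above the deck, 10 mm across, standing in a carousel socket 95 mm from the axis: 0 = seated (m). One of six; its top is 19 mm above the rim's top.
- tube2 (a joint): Lift of a red-capped glass tube, 36 mm tall above the deck, 10 mm across, standing in a carousel socket 95 mm from the axis: 0 = seated (m). One of six; its top is 19 mm above the rim's top.
- tube3 (a joint): Lift of a red-capped glass tube, 36 mm tall above the deck, 10 mm across, standing in a carousel socket 95 mm from the axis: 0 = seated (m). One of six; its top is 19 mm above the rim's top.
- tube4 (a joint): Lift of a red-capped glass tube, 36 mm tall above the deck, 10 mm across, standing in a carousel socket 95 mm from the axis: 0 = seated (m). One of six; its top is 19 mm above the rim's top.
- tube5 (a joint): Lift of a red-capped glass tube, 36 mm tall above the deck, 10 mm across, standing in a carousel socket 95 mm from the axis: 0 = seated (m). One of six; its top is 19 mm above the rim's top.

How it is judged:
By the outcome, as a careful person would: the job done as asked, in the order asked, and still so for the second after the job is handed in, with the robot touching nothing.
It also fails if it takes over 64 s, if anything falls off the work surface, if the arm or the gripper's body presses on something with over 40 N, if the wrist force passes 120 N, or if a joint passes its speed limit or range.

## Robot

A 7-joint arm with a two-finger parallel gripper is mounted at the origin on the work surface. World frame = base frame: x ahead of the robot, y to its left, z up, the work surface at z = 0. Lengths are in m, angles in rad, forces in N, time in s.
With the tool pointing down it reaches from about 0.35 to 0.9 m from the base axis. Payload 8.1 kg.
Tool frame: the origin (TCP) lies between the finger pads; the fingertips stand 8 mm ahead of it and the grasp point (between the pads) lies 11 mm behind it (arm.tcp_to_tips is the distance from the TCP to the fingertips, in m); z points along the fingers, x is the direction in which the jaws open and shut, and the axes are right-handed (so a half turn about z gives the same grasp; the last joint's range is limited). The gripper opens to 92 mm and grips with 3 to 60 N. Pads are 19 mm wide; open, the fingers measure 130 mm over their backs; the gripper's body (75 mm by 190 mm) begins 47 mm behind the grasp point.
Start: joints at [-1.307, 0.434, 0.025, 1.573, -0.012, 1.134, -0.075], TCP at [0.224, 0.583, 0.235] pointing down, gripper open.
Joint ranges: [-2.62, 2.62], [-0.44, 2.09], [-1.27, 1.32], [0.08, 2.57], [-1.32, 4.46], [0.12, 2], [-2.74, 2.74]. Speed limits (rad/s): [2.22, 2.22, 3.01, 3.01, 3.14, 3.14, 3.14].

## Interface

Orientations are given as a rotation vector (axis times angle).
In Python, from cell import arm, eyes gives the robot as it stands.
- The arm moves only by the tool play_rows, never from a script. Its argument "rows" is a list of rows, each a list of 3 entries, a list of its own where there are three numbers: the shift along the tool's x, y, z each as a share of 50 cm, from -1 to 1, then the turn, a rotation vector about the tool's x, y, z each as a share of 60 degrees, from -1 to 1, then the opening, from -1 (shut) to 1 (fully open), so that 0 is half open. In form: [[[dx, dy, dz], [ax, ay, az], grip], ...]. A call has 1 to 10 rows; each row is the pose to reach, as a shift and turn from the pose commanded when the call began, along the tool's axes at that moment; what a row does not reach only later rows make up. A row lasts 1/10 s, in which the tool goes at most 50 mm and 8.59 degrees, less where a joint would pass 70% of its speed; a pose out of reach is approached as far as the arm can. A call with a number of a shift or a turn outside -1 to 1 is refused whole. A call with a gripper value outside its range is refused whole. The fingers move at their own pace and stop on an object; "newtons" is the grip in N (left out, the last holds). Time passes only in rows, so rows that repeat a pose let the fingers close. It gives the time, the measured TCP pose, the force and the opening at its end, in the units of the state.
- arm.observe(): the state, without advancing time (a new reading comes with each control period).
- eyes.get_image(name): name is "scene" or "top"; returns (picture, depth): 400x640x3 uint8, red, green, blue; 400x640 float32, m along the optical axis (not along the pixel's ray), 0 where there is no reading.
- eyes.get_calibration(name): a dict with "intrinsics" (3x3 intrinsics, pixels), "R" (3x3) and "t" (3): a world point X has camera coordinates R X + t. Camera axes: x right, y down, z forward; pixel columns grow to the right and rows downward; lengths in m; the calibration is good to about 2 mm. A picture is of the moment at which its call begins. get_calibration takes no time and is no camera call.
- arm.sign_off(): hands the job in, once; it reports no verdict.
The state is a dict: "clock": time; "joints": joint angles; "dq": joint speeds; "joint_efforts": joint torques, N m; "position": TCP position; "ee_rot": TCP orientation; "force": force on the tool from outside, world axes, zero at the start; "ft_torque": the same for the moment, N m; "width": opening from 0.0 (shut) to 1.0 (fully open).
Only numpy, scipy, OpenCV 4.12 (cv2) and the standard library are available. Lean on these libraries where they do the work, as an engineer would, in place of code of your own. Each camera call takes 0.05 s, during which the arm holds its last target.

## Working session

There is one attempt and no reset: what is moved stays moved. The work goes in short steps, Python scripts to look and compute and a tool call to move; the robot and the scene stay as the last step left them, time stands still between calls to the robot, and variables do not carry over. Pictures are saved under pics/ and viewed, and the job is handed in when it is done.

Besides the shell and the picture viewer there is one more tool, called after "Request:" by a JSON object that holds its "fn" and its "kwargs", one argument or row to a line. play_rows: Moves the arm, as the interface text tells. Its arguments: {"type":"object","properties":{"rows":{"type":"array","items":{"type":"array"}},"newtons":{"type":"number"}},"required":["rows"]}

```bash
mkdir -p pics; python3 - <<'E'
from cell import arm, eyes
import cv2, numpy as np
s=arm.observe(); print({k:np.round(v,3) for k,v in s.items()}, arm.tcp_to_tips)
for n in("scene","top"):
    p,d=eyes.get_image(n); cv2.imwrite(f"pics/{n}0.png",p[:,:,::-1]); np.save(f"pics/{n}0.npy",d); np.save(f"pics/{n}0rgb.npy",p)
    c=eyes.get_calibration(n); print(n,c)
E
```

```text
{'clock': np.float64(0.0), 'joints': array([-1.307,  0.435,  0.025,  1.574, -0.012,  1.134, -0.075]), 'dq': array([-0.001, -0.002,  0.   ,  0.   , -0.002, -0.001,  0.   ]), 'joint_efforts': array([-0.0000e+00, -6.6786e+01,  9.8500e-01, -3.1445e+01, -6.1000e-02,
        4.3000e-02,  0.0000e+00]), 'position': array([0.224, 0.583, 0.234]), 'ee_rot': array([ 2.589e+00,  1.778e+00, -2.000e-03]), 'force': array([ 0.448,  0.737, -0.287]), 'ft_torque': array([0.008, 0.014, 0.033]), 'width': np.float64(1.003)} 0.008
scene {'intrinsics': array([[469.78401213,   0.        , 317.58214357],
       [  0.        , 469.78401213, 203.86331271],
       [  0.        ,   0.        ,   1.        ]]), 'R': array([[ 0.79070734,  0.61218898, -0.00256113],
       [ 0.45625284, -0.59207827, -0.66428659],
       [-0.40818532,  0.52408776, -0.74747359]]), 't': array([-0.49621696, -0.20214398,  1.51602369])}
top {'intrinsics': array([[464.27947731,   0.        , 323.203077  ],
       [  0.        , 464.27947731, 203.64418718],
       [  0.        ,   0.        ,   1.        ]]), 'R': array([[ 0.02165518, -0.9997046 ,  0.01103492],
       [-0.98858161, -0.02305795, -0.14891184],
       [ 0.1491223 , -0.00768421, -0.9887889 ]]), 't': array([-0.01227371,  0.61030341,  1.21865636])}
```

View pics/scene0.png

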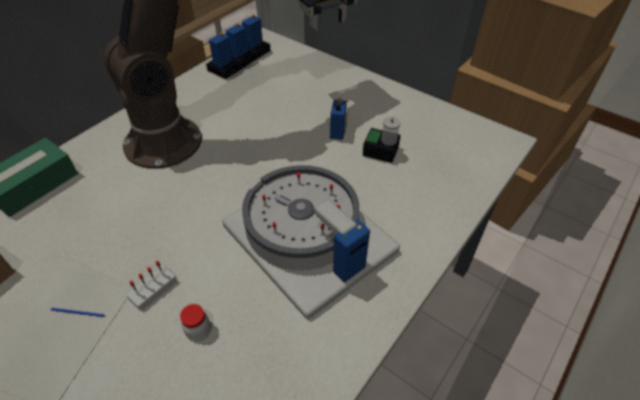

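View pics/top0.png

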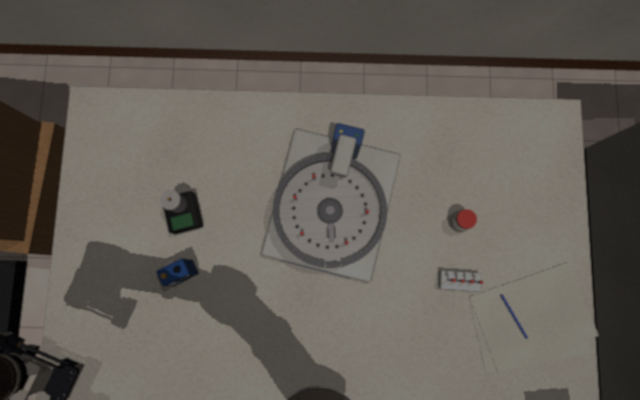

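```bash
cat > h.py <<'E'
import numpy as np, cv2
from cell import arm, eyes
def world(n,d):
    c=eyes.get_calibration(n);K=c["intrinsics"]
    v,u=np.mgrid[:400,:640]
    P=np.stack([(u-K[0,2])/K[0,0]*d,(v-K[1,2])/K[1,1]*d,d],-1)
    return (P-c["t"])@c["R"]
def proj(n,X):
    c=eyes.get_calibration(n);q=(c["R"]@np.asarray(X,float).T).T+c["t"];q=q@c["intrinsics"].T
    return q[:,:2]/q[:,2:]
E
python3 - <<'E'
from h import *
from scipy.optimize import least_squares
for n in("top","scene"):
    d=np.load(f"pics/{n}0.npy");p=np.load(f"pics/{n}0rgb.npy");W=world(n,d)
    m=(d>0)&(abs(W[...,2]-.110)<.006)&(W[...,0]>.3)&(W[...,0]<.8)&(abs(W[...,1])<.25)
    X=W[m][:,:2]; c=np.median(X,0)
    f=lambda c:np.linalg.norm(X-c[:2],axis=1)-.140
    r=least_squares(f,[*c],loss='soft_l1',f_scale=.004);c=r.x
    print(n,m.sum(),c,'med z',np.median(W[m][:,2]),'r',np.percentile(np.linalg.norm(X-c,axis=1),[2,50,98]))
    mb=(d>0)&(abs(W[...,2]-.034)<.006)&(np.linalg.norm(W[...,:2]-c,axis=-1)<.32)
    k,lab,st,ce=cv2.connectedComponentsWithStats(mb.astype(np.uint8)); 
    B=W[mb][:,:2]; print('base rect',mb.sum(),cv2.minAreaRect((B*1000).astype(np.float32)),'z',np.median(W[mb][:,2]))
    mt=(d>0)&(abs(W[...,2]-.184)<.006)&(np.linalg.norm(W[...,:2]-c,axis=-1)<.3)
    print('tower',mt.sum(),W[mt][:,:2].mean(0),'ang',np.degrees(np.arctan2(*(W[mt][:,:2].mean(0)-c)[::-1])))
x,y=330,210
cr=np.load("pics/top0rgb.npy")[140:290,255:405,::-1];cv2.imwrite("pics/c1.png",cv2.resize(np.clip(cr*1.8,0,255).astype(np.uint8),(600,600),interpolation=cv2.INTER_CUBIC))
cr=np.load("pics/scene0rgb.npy")[150:290,215:405,::-1];cv2.imwrite("pics/c2.png",cv2.resize(np.clip(cr*1.8,0,255).astype(np.uint8),(760,560),interpolation=cv2.INTER_CUBIC))
E
```

```text
top 2069 [ 0.58648186 -0.01558345] med z 0.10873405747579425 r [0.01033059 0.13947592 0.14803393]
base rect 3806 ((614.6602783203125, -21.794815063476562), (308.8554382324219, 369.124267578125), 77.10887145996094) z 0.032796142261033855
tower 916 [ 0.7357581 -0.0495317] ang -12.812233542030524
scene 2137 [ 0.58953454 -0.01974293] med z 0.11013184276317581 r [0.00987737 0.13906934 0.20645884]
base rect 3932 ((617.23095703125, -25.632247924804688), (310.1377258300781, 371.0658264160156), 77.23574829101562) z 0.034484309123771026
tower 817 [ 0.74849031 -0.05923711] ang -13.953176140458092
```

View pics/c1.png

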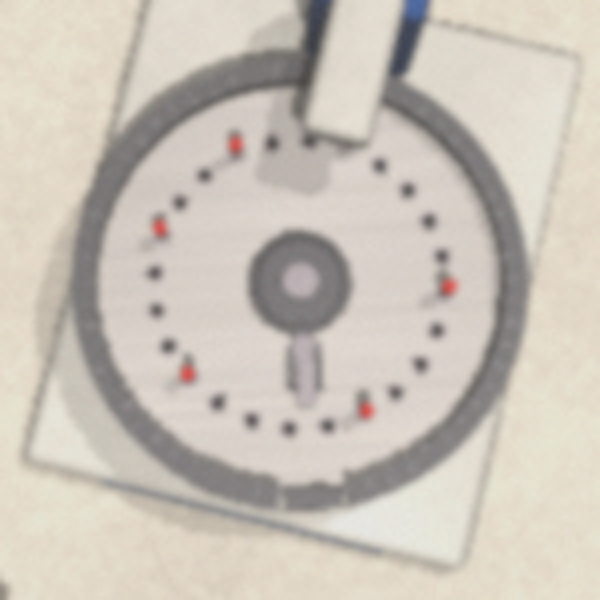

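View pics/c2.png

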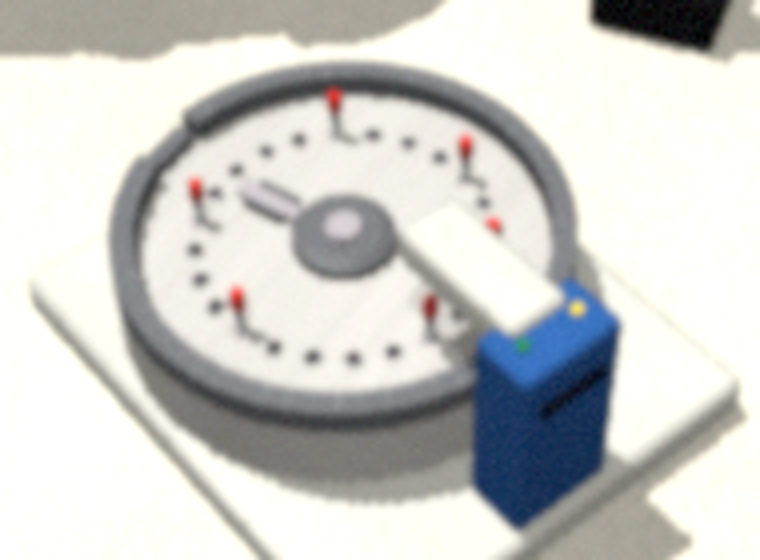

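```bash
python3 - <<'E'
from h import *
c0=np.array([.588,-.0177]); 
for n,pix in(("top",[(325.8,262.5),(341.3,262)]),("scene",[(215+150/4,150+162/4),(215+190/4,150+118/4)])):
    c=eyes.get_calibration(n)
    for u,v in pix:
        r=c["R"].T@np.linalg.solve(c["intrinsics"],[u,v,1]);o=-c["R"].T@c["t"]
        X=o+r*(.11-o[2])/r[2];e=X[:2]-c0;print(n,X.round(4),'r',np.linalg.norm(e).round(4),'ang',np.degrees(np.arctan2(e[1],e[0]))%360)
    # depth heights round rim
    W=world(n,np.load(f"pics/{n}0.npy"));e=W[...,:2]-c0;R=np.linalg.norm(e,axis=-1);A=np.degrees(np.arctan2(e[...,1],e[...,0]))%360
    for a in range(105,235,4):
        m=(abs(R-.14)<.005)&(abs(A-a)<2)
        print(a,m.sum(),np.round(np.median(W[m][:,2])*1000,1),end='; ')
    print()
E
```

```text
top [ 0.45   -0.0079  0.11  ] r 0.1383 ang 175.93732161324658
top [ 0.4522 -0.0472  0.11  ] r 0.139 ang 192.24624649467478
105 14 109.8; 109 15 108.9; 113 15 109.0; 117 15 110.5; 121 15 108.5; 125 15 108.5; 129 17 109.5; 133 13 109.6; 137 13 107.9; 141 15 108.8; 145 16 109.9; 149 15 109.3; 153 14 108.9; 157 16 108.4; 161 16 108.5; 165 14 107.8; 169 15 110.2; 173 13 110.4; 177 16 98.4; 181 16 101.4; 185 15 101.3; 189 14 101.2; 193 16 108.5; 197 17 109.1; 201 15 108.7; 205 14 108.5; 209 14 108.4; 213 16 109.8; 217 14 108.4; 221 16 109.5; 225 15 108.2; 229 14 108.7; 233 16 108.9; 
scene [ 0.4565 -0.0545  0.11  ] r 0.1365 ang 195.62503868793456
scene [ 0.4501 -0.0089  0.11  ] r 0.1382 ang 176.34121575302834
105 12 111.3; 109 12 111.0; 113 9 110.8; 117 13 110.8; 121 13 110.4; 125 13 110.9; 129 9 110.2; 133 13 109.8; 137 12 111.0; 141 15 107.4; 145 16 109.2; 149 13 108.6; 153 16 110.6; 157 12 110.0; 161 16 109.5; 165 13 110.4; 169 15 108.7; 173 13 110.5; 177 18 99.7; 181 13 101.5; 185 14 102.3; 189 14 102.2; 193 7 109.8; 197 11 111.4; 201 11 109.4; 205 10 109.9; 209 13 110.9; 213 11 111.0; 217 11 111.5; 221 12 110.5; 225 13 111.8; 229 14 111.7; 233 13 110.6;
```

Request:
{"fn": "play_rows", "kwargs": {
  "rows": [
    [[-0.08,0.08,0],[0,0,0.1],-1],
    [[-0.16,0.15,0],[0,0,0.2],-1],
    [[-0.24,0.23,0],[0,0,0.3],-1],
    [[-0.32,0.31,0],[0,0,0.4],-1],
    [[-0.4,0.38,0],[0,0,0.5],-1],
    [[-0.48,0.46,0],[0,0,0.6],-1],
    [[-0.56,0.54,0],[0,0,0.7],-1],
    [[-0.64,0.61,0],[0,0,0.8],-1],
    [[-0.7,0.67,0],[0,0,0.9],-1],
    [[-0.74,0.71,0],[0,0,1.0],-1]
  ],
  "newtons": 10
}}

```text
clock: 1.1
position: [0.4178, 0.1206, 0.2348]
ee_rot: [-3.132, -0.24, -0.0]
force: [1.7, 1.0, -0.3]
width: 0.182
```

```bash
cat > s.py <<'E'
from h import *
from scipy.spatial.transform import Rotation as Ro
import sys
s=arm.observe();R=Ro.from_rotvec(s["ee_rot"]).as_matrix();p=s["position"]
print(s["clock"],p.round(4),'F',s["force"].round(2),'w',s["width"],'\n',R.round(4))
if len(sys.argv)>1:
    t=np.array(list(map(float,sys.argv[1:4])));print('share',(R.T@(t-p)/.5).round(4))
    a=np.radians(4);D=np.array([[np.cos(a),np.sin(a),0],[np.sin(a),-np.cos(a),0],[0,0,-1]]).T
    for Dd in(D,D@np.diag([-1,-1,1])):print('turn',(Ro.from_matrix(R.T@Dd).as_rotvec()/np.radians(60)).round(4))
E
python3 s.py .4565 .0302 .16
```

```text
1.1 [0.4178 0.1206 0.2348] F [ 1.69  1.   -0.27] w 0.18242671597605986 
 [[ 9.884e-01  1.521e-01  0.000e+00]
 [ 1.521e-01 -9.884e-01  5.000e-04]
 [ 1.000e-04 -4.000e-04 -1.000e+00]]
share [0.0489 0.1904 0.1495]
turn [-0.0004 -0.0001  0.0792]
turn [ 1.0000e-04 -7.0000e-04 -2.9208e+00]
```

Request:
{"fn": "play_rows", "kwargs": {
  "rows": [
    [[0.025,0.1,0],[0,0,0.08],-1],
    [[0.05,0.19,0.05],[0,0,0.08],-1],
    [[0.05,0.19,0.1],[0,0,0.08],-1],
    [[0.05,0.19,0.15],[0,0,0.08],-1],
    [[0.05,0.19,0.17],[0,0,0.08],-1],
    [[0.05,0.19,0.19],[0,0,0.08],-1],
    [[0.05,0.19,0.19],[0,0,0.08],-1],
    [[0.05,0.19,0.19],[0,0,0.08],-1]
  ]
}}

```text
clock: 1.9
position: [0.4576, 0.0329, 0.1403]
ee_rot: [-3.139, -0.115, -0.001]
force: [0.4, -0.2, 1.2]
width: 0.005
```

```bash
python3 s.py .4565 .0302 .12; python3 - <<'E'
from h import *
p,d=eyes.get_image("top");q=proj("top",[[.588,-.0177,.11]])[0].astype(int)
cv2.imwrite("pics/t1.png",cv2.resize(p[q[1]-40:q[1]+110,q[0]-90:q[0]+90,::-1],(720,600),interpolation=2))
p,d=eyes.get_image("scene");cv2.imwrite("pics/s1.png",cv2.resize(p[100:280,200:410,::-1],(700,600),interpolation=2))
E
```

```text
1.9 [0.4576 0.0329 0.1403] F [ 0.43 -0.19  1.23] w 0.004507914804310679 
 [[ 9.973e-01  7.350e-02  7.000e-04]
 [ 7.350e-02 -9.973e-01  3.000e-04]
 [ 7.000e-04 -2.000e-04 -1.000e+00]]
share [-0.0026  0.0053  0.0406]
turn [-0.0002 -0.0007  0.0036]
turn [ 1.0000e-03 -3.0000e-04 -2.9964e+00]
```

View pics/t1.png

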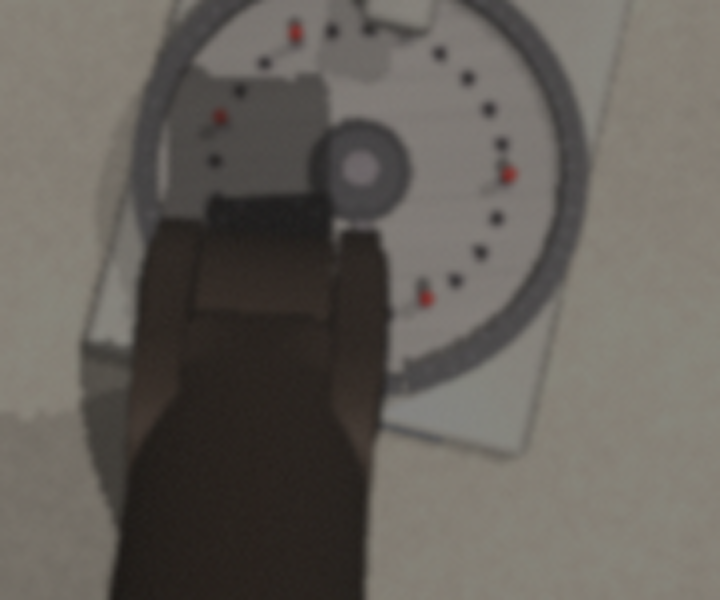

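View pics/s1.png

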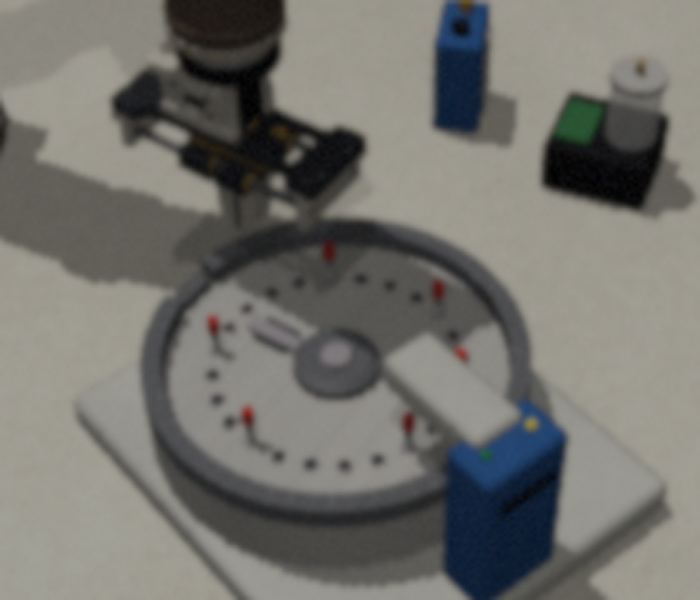

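```bash
python3 - <<'E'
from h import *
p,d=eyes.get_image("scene");W=world("scene",d);
e=W[...,:2]-[.4576,.0329]
for lo in range(125,230,8):
    m=(d>0)&(abs(e[...,0])<.16)&(abs(e[...,1])<.08)&(W[...,2]*1000>=lo)&(W[...,2]*1000<lo+8)
    if m.sum(): print(lo,m.sum(),(e[m].min(0)*1000).round(),(e[m].max(0)*1000).round(), np.histogram(e[m][:,0],np.arange(-.16,.17,.02))[0])
E
```

```text
125 21 [ -4. -13.] [160.  44.] [ 0  0  0  0  0  0  0  1  1  0  0 11  0  0  0  8]
133 11 [ -7. -14.] [ 10. -10.] [0 0 0 0 0 0 0 5 6 0 0 0 0 0 0 0]
141 20 [-17. -16.] [18.  6.] [ 0  0  0  0  0  0  0 11  9  0  0  0  0  0  0  0]
149 36 [-19. -16.] [18.  8.] [ 0  0  0  0  0  0  0 13 23  0  0  0  0  0  0  0]
157 32 [-16. -16.] [19.  5.] [ 0  0  0  0  0  0  0 12 20  0  0  0  0  0  0  0]
165 30 [-17. -15.] [20.  2.] [ 0  0  0  0  0  0  0 11 19  0  0  0  0  0  0  0]
173 13 [ -4. -16.] [19. -5.] [ 0  0  0  0  0  0  0  2 11  0  0  0  0  0  0  0]
181 2 [ 17. -12.] [ 21. -12.] [0 0 0 0 0 0 0 0 1 1 0 0 0 0 0 0]
189 3 [29. -6.] [30.  2.] [0 0 0 0 0 0 0 0 0 3 0 0 0 0 0 0]
197 59 [-81. -46.] [90. 39.] [ 0  0  0  2 12  0  2  2  1 11  0  0 29  0  0  0]
205 148 [-84. -47.] [89. 37.] [ 0  0  0  4 17  4  7 16 15 31  4  3 47  0  0  0]
213 206 [-81. -47.] [89. 32.] [ 0  0  0  2 25 18 17 22 16 61 25 12  8  0  0  0]
221 220 [-91. -48.] [95. 39.] [ 0  0  0  6  9  0 15 37 47 59  3  0 44  0  0  0]
229 173 [-87. -48.] [96. 38.] [ 0  0  0  8 18  9 10 10 13 33 21  6 45  0  0  0]
```

Request:
{"fn": "play_rows", "kwargs": {
  "rows": [
    [[-0.0025,0.005,0.01],[0,0,0],-1],
    [[-0.0025,0.005,0.02],[0,0,0],-1],
    [[-0.0025,0.005,0.03],[0,0,0],-1],
    [[-0.0025,0.005,0.036],[0,0,0],-1],
    [[-0.0025,0.005,0.038],[0,0,0],-1],
    [[-0.0025,0.005,0.04],[0,0,0],-1],
    [[-0.0025,0.005,0.04],[0,0,0],-1],
    [[-0.0025,0.005,0.04],[0,0,0],-1]
  ]
}}

```text
clock: 2.85
position: [0.4563, 0.03, 0.1198]
ee_rot: [-3.139, -0.115, -0.0]
force: [-0.5, 0.2, 0.0]
width: 0.008
```

Now gently, 0.5 mm at a time.

Request:
{"fn": "play_rows", "kwargs": {
  "rows": [
    [[0,0,0.001],[0,0,0],-1],
    [[0,0,0.002],[0,0,0],-1],
    [[0,0,0.003],[0,0,0],-1],
    [[0,0,0.003],[0,0,0],-1]
  ]
}}

```text
clock: 3.25
position: [0.4563, 0.03, 0.1183]
ee_rot: [-3.139, -0.114, -0.0]
force: [-1.0, -0.4, 2.5]
width: 0.006
```

Request:
{"fn": "play_rows", "kwargs": {
  "rows": [
    [[0,0,0.001],[0,0,0],-1],
    [[0,0,0.001],[0,0,0],-1],
    [[0,0,0.001],[0,0,0],-1]
  ]
}}

```text
clock: 3.55
position: [0.4563, 0.0301, 0.1183]
ee_rot: [-3.139, -0.114, -0.0]
force: [-3.1, -0.2, 11.2]
width: 0.007
```

Request:
{"fn": "play_rows", "kwargs": {
  "rows": [
    [[0,0,-0.0006],[0,0,0],-1],
    [[-0.002,0.0045,-0.0006],[0,0,0],-1],
    [[-0.004,0.009,-0.0006],[0,0,0],-1],
    [[-0.006,0.0135,-0.0006],[0,0,0],-1],
    [[-0.0076,0.018,-0.0006],[0,0,0],-1],
    [[-0.0076,0.018,-0.0006],[0,0,0],-1]
  ]
}}

```text
clock: 4.15
position: [0.4535, 0.0206, 0.1183]
ee_rot: [-3.139, -0.114, -0.002]
force: [1.0, 2.5, 6.2]
width: 0.006
```

Request:
{"fn": "play_rows", "kwargs": {
  "rows": [
    [[-0.0015,0.0046,-0.0001],[0,0,0],-1],
    [[-0.003,0.0092,-0.0001],[0,0,0],-1],
    [[-0.0045,0.014,-0.0001],[0,0,0],-1],
    [[-0.006,0.0186,-0.0001],[0,0,0],-1],
    [[-0.006,0.0186,-0.0001],[0,0,0],-1]
  ]
}}

```text
clock: 4.65
position: [0.4511, 0.011, 0.1183]
ee_rot: [-3.139, -0.114, -0.001]
force: [0.3, 2.6, 6.6]
width: 0.003
```

Request:
{"fn": "play_rows", "kwargs": {
  "rows": [
    [[-0.001,0.0047,0],[0,0,0],-1],
    [[-0.0024,0.0094,0],[0,0,0],-1],
    [[-0.0036,0.014,0],[0,0,0],-1],
    [[-0.0048,0.019,0],[0,0,0],-1],
    [[-0.0048,0.019,0],[0,0,0],-1]
  ]
}}

```text
clock: 5.15
position: [0.4493, 0.0014, 0.1183]
ee_rot: [-3.139, -0.114, -0.001]
force: [0.5, 2.6, 6.2]
width: 0.008
```

Request:
{"fn": "play_rows", "kwargs": {
  "rows": [
    [[-0.0009,0.0047,0],[0,0,0],-1],
    [[-0.0018,0.0094,0],[0,0,0],-1],
    [[-0.0027,0.014,0],[0,0,0],-1],
    [[-0.0036,0.019,0],[0,0,0],-1],
    [[-0.0036,0.019,0],[0,0,0],-1]
  ]
}}

```text
clock: 5.65
position: [0.448, -0.0082, 0.1182]
ee_rot: [-3.139, -0.114, -0.001]
force: [-0.5, 2.5, 4.9]
width: 0.004
```

Request:
{"fn": "play_rows", "kwargs": {
  "rows": [
    [[-0.0005,0.0047,0],[0,0,0],-1],
    [[-0.001,0.0094,0],[0,0,0],-1],
    [[-0.0015,0.014,0],[0,0,0],-1],
    [[-0.002,0.0195,0],[0,0,0],-1],
    [[-0.002,0.0195,0],[0,0,0],-1]
  ]
}}

```text
clock: 6.15
position: [0.4471, -0.0187, 0.1178]
ee_rot: [3.139, 0.113, -0.001]
force: [-0.2, -0.7, 1.0]
width: 0.011
```

Request:
{"fn": "play_rows", "kwargs": {
  "rows": [
    [[-0.0002,0.0047,0],[0,0,0],-1],
    [[-0.0004,0.0094,0],[0,0,0],-1],
    [[-0.0006,0.014,0],[0,0,0],-1],
    [[-0.0008,0.0195,0],[0,0,0],-1],
    [[-0.0008,0.0195,0],[0,0,0],-1]
  ]
}}

```text
clock: 6.65
position: [0.448, -0.028, 0.1181]
ee_rot: [3.139, 0.114, 0.0]
force: [0.0, -1.2, 0.2]
width: 0.005
```

Request:
{"fn": "play_rows", "kwargs": {
  "rows": [
    [[0,0,0.003],[0,0,0],-1],
    [[0,0,0.006],[0,0,0],-1],
    [[0,0,0.009],[0,0,0],-1],
    [[0,0,0.012],[0,0,0],-1],
    [[0,0,0.014],[0,0,0],-1],
    [[0,0,0.014],[0,0,0],-1]
  ]
}}

```text
clock: 7.25
position: [0.4478, -0.0275, 0.1109]
ee_rot: [-3.139, -0.115, 0.001]
force: [-0.6, -0.3, -0.0]
width: 0.011
```

Request:
{"fn": "play_rows", "kwargs": {
  "rows": [
    [[0,0,0.001],[0,0,0],-1],
    [[0,0,0.002],[0,0,0],-1],
    [[0,0,0.003],[0,0,0],-1],
    [[0,0,0.004],[0,0,0],-1],
    [[0,0,0.004],[0,0,0],-1]
  ]
}}

```text
clock: 7.75
position: [0.448, -0.0275, 0.1092]
ee_rot: [-3.139, -0.114, -0.0]
force: [-1.4, 0.4, 3.6]
width: 0.002
```

On the key; pressing on to its stop in steps.

Request:
{"fn": "play_rows", "kwargs": {
  "rows": [
    [[0,0,0.002],[0,0,0],-1],
    [[0,0,0.004],[0,0,0],-1],
    [[0,0,0.006],[0,0,0],-1],
    [[0,0,0.008],[0,0,0],-1],
    [[0,0,0.008],[0,0,0],-1]
  ]
}}

```text
clock: 8.25
position: [0.448, -0.0275, 0.1049]
ee_rot: [3.139, 0.115, 0.0]
force: [0.1, 0.6, 0.7]
width: 0.005
```

Request:
{"fn": "play_rows", "kwargs": {
  "rows": [
    [[0,0,0.001],[0,0,0],-1],
    [[0,0,0.002],[0,0,0],-1],
    [[0,0,0.0025],[0,0,0],-1],
    [[0,0,0.0025],[0,0,0],-1]
  ]
}}

```text
clock: 8.65
position: [0.4481, -0.0275, 0.1042]
ee_rot: [-3.139, -0.114, -0.0]
force: [-2.3, 0.7, 11.7]
width: 0.006
```

Request:
{"fn": "play_rows", "kwargs": {
  "rows": [
    [[0,0,0.001],[0,0,0],-1],
    [[0,0,0.001],[0,0,0],-1],
    [[0,0,0.001],[0,0,0],-1]
  ]
}}

```text
clock: 8.95
position: [0.4481, -0.0276, 0.1041]
ee_rot: [-3.139, -0.114, -0.001]
force: [-4.8, 0.3, 19.9]
width: 0.006
```

Hard stop reached. I lift straight up, then retreat.

Request:
{"fn": "play_rows", "kwargs": {
  "rows": [
    [[0,0,-0.004],[0,0,0],-1],
    [[0,0,-0.015],[0,0,0],-1],
    [[0,0,-0.03],[0,0,0],-1],
    [[0,0,-0.06],[0,0,0],-1],
    [[0,0,-0.12],[0,0,0],-1],
    [[0,0,-0.2],[0,0,0],-1],
    [[0,0,-0.28],[0,0,0],-1],
    [[0,0,-0.34],[0,0,0],-1],
    [[0,0,-0.34],[0,0,0],-1]
  ]
}}

```text
clock: 9.85
position: [0.45, -0.0278, 0.2774]
ee_rot: [-3.138, -0.114, -0.011]
force: [0.7, 0.0, 0.2]
width: 0.005
```

Request:
{"fn": "play_rows", "kwargs": {
  "rows": [
    [[0,-0.08,0],[0,0,0],-1],
    [[0,-0.16,0],[0,0,0],-1],
    [[0,-0.24,0],[0,0,0],-1],
    [[0,-0.32,0],[0,0,0],-1],
    [[0,-0.4,0],[0,0,0],-1],
    [[0,-0.48,0],[0,0,0],-1],
    [[0,-0.56,0],[0,0,0],-1],
    [[0,-0.64,0],[0,0,0],-1],
    [[0,-0.64,0],[0,0,0],-1],
    [[0,-0.64,0],[0,0,0],-1]
  ]
}}

```text
clock: 10.85
position: [0.4241, 0.2919, 0.2724]
ee_rot: [3.138, 0.117, -0.002]
force: [0.4, -1.0, 0.7]
width: 0.01
```

```bash
python3 - <<'E'
from h import *
s=arm.observe();print(s["clock"],s["position"],s["force"])
for n in("top","scene"):
    p,d=eyes.get_image(n);W=world(n,d);e=W[...,:2]-[.588,-.0177];R=np.linalg.norm(e,axis=-1);A=np.degrees(np.arctan2(e[...,1],e[...,0]))%360
    for a in range(165,205,4):
        m=(d>0)&(abs(R-.14)<.005)&(abs(A-a)<2);print(a,np.round(np.median(W[m][:,2])*1000,1),end='; ')
    print(); cv2.imwrite(f"pics/{n}2.png",np.vstack([cv2.resize(p[130:300,150:490,::-1] if n=="top" else p[100:340,100:420,::-1],(800,400) if n=="top" else (800,600),interpolation=2)]))
E
```

```text
10.85 [0.42405467 0.29192728 0.27239074] [ 0.36138252 -1.00114195  0.69049679]
165 108.5; 169 109.1; 173 109.0; 177 93.6; 181 95.0; 185 95.8; 189 94.8; 193 104.6; 197 108.3; 201 109.5; 
165 109.4; 169 110.7; 173 110.0; 177 100.8; 181 96.7; 185 96.8; 189 95.4; 193 107.8; 197 110.6; 201 111.1;
```

View pics/top2.png

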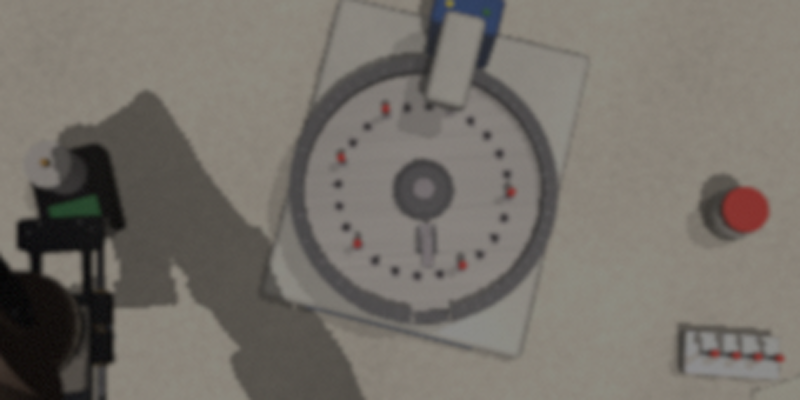

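View pics/scene2.png

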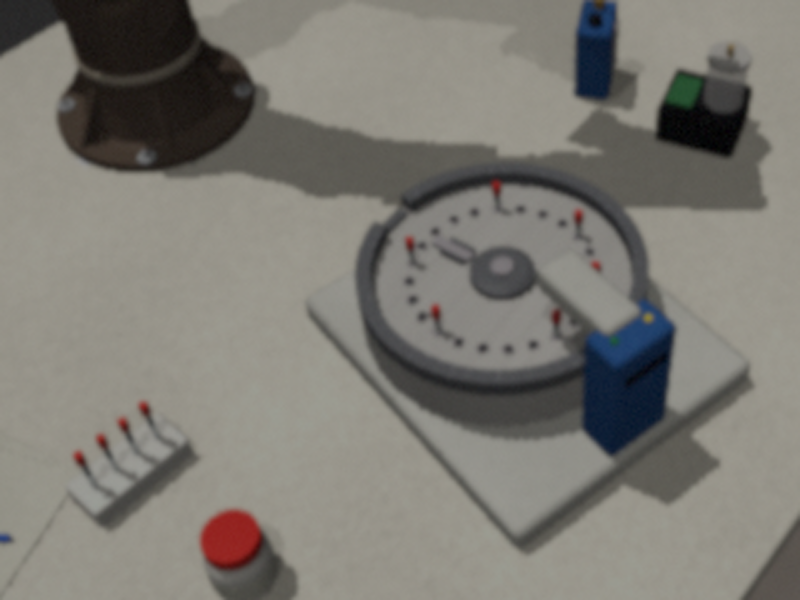

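```bash
python3 -c "
from cell import arm
print(arm.sign_off())"
```

```text
the job is handed in; nothing more can be done
None
```

The release key is fully down and staying down, and I have handed the job in. No check failed.

- **Feeling:** the two cameras showed the notch about 17° to one side of the rim's foremost point. I shut the gripper and slid the fingertips along the top of the rim, mostly at about 6 N. The first touch briefly reached 11 N. Between 176° and 180° round the axis the force fell to about zero, which is where the fingertip dropped into the notch.
- **Pressing:** I met the key about 8 mm below the rim's top and pressed it another 6 mm, to 14.2 mm below the rim. It was firmly on its stop, with the force rising to about 20 N.
- **Last checks:** I lifted straight up and took the hand away.
  - **Key:** after the retreat, depth images from both cameras showed its top at about 95–97 mm, against 101–102 mm before.
  - **Bolt:** in the pictures it looks drawn out of the hub.
  - **Loose items:** the visible tubes look seated, and the pump, calibrator, jar and rack look to be where they were. I judged that by eye and did not measure it.
  - **Hand:** the arm was clear, with about 1 N on the wrist sensor.

The clock read about 11 s at hand-in.

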